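Feel out the lost motion of a screw-driven board stage and lock it at mid-play

ROBOT

A 7-joint arm with a two-finger parallel gripper is mounted at the origin on the work surface. World frame = base frame: x ahead of the robot, y to its left, z up, the work surface at z = 0. Lengths are in m, angles in rad, forces in N, time in s.
With the tool pointing down it reaches from about 0.4 to 0.85 m from the base axis. Payload 4.4 kg.
Tool frame: the origin (TCP) lies between the finger pads; the fingertips stand 8 mm ahead of it and the grasp point (between the pads) lies 11 mm behind it (manip.finger_overhang is the distance from the TCP to the fingertips, in m); z points along the fingers, y is the direction in which the jaws open and shut (so a half turn about z gives the same grasp; the last joint's range is limited). The gripper opens to 94 mm and grips with 3 to 60 N. Pads are 16 mm wide; open, the fingers measure 119 mm over their backs; the gripper's body (75 mm by 177 mm) begins 78 mm behind the grasp point.
Start: joints at [1.127, 0.628, 0.038, 1.517, -0.027, 0.996, -0.02], TCP at [0.24, -0.604, 0.213] pointing down, gripper open.
Joint ranges: [-3.06, 3.06], [-0.37, 2.12], [-1.25, 1.32], [0.18, 2.47], [-1.1, 4.24], [0.23, 1.98], [-2.94, 2.94]. Speed limits (rad/s): [2.57, 2.57, 3.14, 3.14, 3.14, 3.14, 3.14].

INTERFACE

Orientations are given as [roll, pitch, yaw] about the fixed x, y, z axes, in that order (R = Rz(yaw) Ry(pitch) Rx(roll)).
In Python, from bench import monitor, vision, job, manip gives the robot as it stands.
- The arm moves only by the tool step_arm, never from a script. Its argument "motion" is a list of rows, each a list of 4 numbers: the shift along the world's x, y, z in units of 25 mm (1.0 is 25 mm), then the turn about the world's z in units of 6 degrees (1.0 is 6 degrees). In form: [[x, y, z, turn], ...]. A call has 1 to 5 rows; each row is the pose to reach, as a shift and turn from the pose commanded when the call began; what a row does not reach only later rows make up. A row lasts 1/12 s, in which the tool goes at most 41.7 mm and 7.16 degrees, less where a joint would pass 70% of its speed; a pose out of reach is approached as far as the arm can. A call with a gripper value outside its range is refused whole. "fingers" is the closure, from -1 (fully open) to 1 (shut), set as the call begins (left out, the last holds). The fingers move at their own pace and stop on an object; "newtons" is the grip in N (left out, the last holds). Time passes only in rows, so rows that repeat a pose let the fingers close. It gives the time, the measured TCP pose, the force and the opening at its end, in the units of the state.
- monitor.state(): the state, without advancing time (a new reading comes with each control period).
- vision.camera(name): name is "side" or "top"; returns a dict with "image" (480x640x3 uint8, red, green, blue), "camera_matrix" (3x3 intrinsics, pixels), "T" (4x4, takes a point from camera to world coordinates). Camera axes: x right, y up, looking along -z (the intrinsics and any distortion apply to the point x, -y, -z); pixel columns grow to the right and rows downward; lengths in m; the calibration is good to about 2 mm. A picture is of the moment at which its call begins. There is no depth.
- job.finish_job(): hands the job in, once; it reports no verdict.
The state is a dict: "clock": time; "qpos": joint angles; "joint_velocities": joint speeds; "effort": joint torques, N m; "ee_pos": TCP position; "tool_rot": TCP orientation; "force": force on the tool from outside, world axes, zero at the start; "torque": the same for the moment, N m; "gripper_width": opening from 0.0 (shut) to 1.0 (fully open).
Only numpy, scipy, OpenCV 4.12 (cv2) and the standard library are available. Lean on these libraries where they do the work, as an engineer would, in place of code of your own. Each camera call takes 0.05 s, during which the arm holds its last target.

TASK

The blue board carriage on the screw stage has some free play on its hidden drive nut. Rock it by its black post, first towards the black motor until you feel the nut resist and then towards the red handwheel until it resists again, holding each contact for a moment and never shoving hard enough to drive the nut along the screw. Then set the carriage in the middle of that free play, push the yellow lock plunger fully down without forcing it, let go, and leave the jar, the solder spool and the screwdriver where they are.

Things in the scene. Friction and masses are not known exactly. Their poses are not given: they have to be found in the camera images.
- stage: Fixed screw stage: aluminium base plate 140 x 300 mm, 12 mm thick, end blocks 52 mm high, brass screw. Origin: centre of the plate's underside, at bench height. y points along the screw from the red handwheel (-y end) to the 56 mm black motor (+y end, top 58 mm above the bench): the carriage and nut slide along y. x is across, z up.
- carriage: Blue carriage 120 x 120 mm, top 59 mm above the bench, slides along the stage's y with 1 to 2 N of drag; its skirts hide the nut. Axes as the stage's; origin under its centre at bench height. On it: black post at x = -38 mm, yellow plunger at x = +38 mm, green circuit board (up to 9 mm high) between. It starts anywhere within 6.5 mm of mid-play, touching neither dog.
- post_top (a point): Centre of the top face of the black post, 104 mm above the bench. The post's 16 mm square is aligned with the carriage; it can be pinched from above on either pair of sides.
- plunger_top (a point): Centre of the top face of the yellow plunger head, 22 mm across; 90 mm above the bench when up, 77 mm when fully down.
- plunger (a joint): How far the lock plunger is pressed (m): 0 up, 0.013 fully down. It slides straight down with 2 to 3 N and stays where it is left. Its 6 mm round-nosed pin enters an 8.4 mm wide slot in the middle of the nut's free play; off the middle by more than 2 to 3 mm it lands on the nut after 3 mm and stops dead.
- nut (a joint): How far the hidden nut has been driven along the screw from its start (m), positive towards the motor; 0 at the start. The nut holds still up to about 11 N along the screw, then it gives way and stays displaced.
- toe_motor: Hidden steel toe fixed under the carriage; it meets a dog on the nut when the carriage is pushed towards the motor (+y). From this contact to the other toe's contact is the free play: 14 to 26 mm in all, different each time. Origin at carriage x = -10 mm, y = 0, bench height.
- toe_wheel: The same on the handwheel side: it meets the nut's other dog when the carriage is pushed towards the handwheel (-y). Origin as for the other toe.
- jar: Amber glass jar with a red cap, 48 mm across, 75 mm high, loose on the bench. Origin: centre of its underside. To be left alone.
- spool: Steel-coloured solder spool, 54 mm across, 40 mm high, standing on its flange. Origin: centre of its underside. To be left alone.
- driver: Screwdriver with a red handle, 160 mm long, lying on the bench. To be left alone.

How it is judged:
On the way, in this order (a step that is already met when the one before it is completed fails the run):
1. the carriage is held against the nut on the motor side (at least 2 N) (contact force between toe_motor and anything else above 2 N), for 0.15 s.
2. the carriage is held against the nut on the handwheel side (at least 2 N) (contact force between toe_wheel and anything else above 2 N), for 0.15 s.
At the end, for the whole second after the job is handed in: The lock plunger is down at least 10.5 of its 13 mm, its pin in the nut's slot (so the carriage stands at mid-play), the nut is within 2.5 mm of where it started, and the carriage is at rest (value of joint plunger above 0.0105 m and value of joint nut between -0.0025 and 0.0025 m and linear speed of carriage below 0.005 m/s); the robot touches nothing.
It fails at once if the nut is driven more than 2.5 mm along the screw (value of joint nut above 0.0025 m or value of joint nut below -0.0025 m).
It fails at once if the plunger is forced (more than 25 N on it) (contact force between plunger and anything else above 25 N).
It fails at once if the jar, spool or screwdriver is moved more than 20 mm (distance of any of jar, spool, driver from where it was at the start of the episode above 0.02 m).
It also fails if it takes over 64 s, if anything falls off the work surface, if the arm or the gripper's body presses on something with over 40 N, if the wrist force passes 120 N, or if a joint passes its speed limit or range.

## Working session

There is one attempt and no reset: what is moved stays moved. The work goes in short steps, Python scripts to look and compute and a tool call to move; the robot and the scene stay as the last step left them, time stands still between calls to the robot, and variables do not carry over. Pictures are saved under pics/ and viewed, and the job is handed in when it is done.

Besides the shell and the picture viewer there is one more tool, called after "Emit:" by a JSON object that holds its "method" and its "body". step_arm: Moves the arm, as the interface text tells. Its arguments: {"type":"object","properties":{"motion":{"type":"array","items":{"type":"array","items":{"type":"number"}}},"fingers":{"type":"number"},"newtons":{"type":"number"}},"required":["motion"]}

```bash
mkdir -p pics; ls
python3 - <<'E'
from bench import monitor, vision, job, manip
import cv2,numpy as np
print(monitor.state(), manip.finger_overhang)
for n in("side","top"):
    c=vision.camera(n); cv2.imwrite(f"pics/{n}0.png",c["image"][:,:,::-1]); np.savez(f"{n}0.npz",**c); print(c["camera_matrix"],c["T"],c.keys())
E
```

```text
pics
{'clock': 0.0, 'qpos': array([ 1.1272249 ,  0.62935782,  0.03839158,  1.51834344, -0.02700882,
        0.99629665, -0.02001456]), 'joint_velocities': array([-0.00089774,  0.00090913,  0.00131924, -0.00091059,  0.00139337,
       -0.00109301,  0.00066797]), 'effort': array([ 8.47909341e-04, -5.49720740e+01,  1.14406351e+00, -1.86632091e+01,
       -5.20222820e-02,  2.35287391e-02,  1.66259824e-04]), 'ee_pos': array([ 0.2395714 , -0.60354386,  0.21255347]), 'tool_rot': array([-3.13970347e+00, -1.19169584e-05,  3.77793362e-01]), 'force': array([ 0.07362842, -0.1093058 , -0.02929837]), 'torque': array([ 0.04939494, -0.01299993, -0.05227928]), 'gripper_width': 1.0029420592344125} 0.008
[[484.82699873   0.         317.77694197]
 [  0.         484.82699873 240.73876214]
 [  0.           0.           1.        ]] [[-0.99224268  0.05318074 -0.11236672  0.57817153]
 [-0.12282881 -0.55878445  0.82016646  0.52700758]
 [-0.01917172  0.82760604  0.5609819   0.49177137]
 [ 0.          0.          0.          1.        ]] dict_keys(['image', 'camera_matrix', 'T'])
[[489.59786264   0.         324.51094414]
 [  0.         489.59786264 241.34264676]
 [  0.           0.           1.        ]] [[-3.59769771e-03  9.85476413e-01 -1.69774252e-01  5.14368874e-01]
 [-9.99750805e-01  1.95811543e-04  2.23224004e-02 -6.76040535e-02]
 [ 2.20314428e-02  1.69812255e-01  9.85230132e-01  9.49590285e-01]
 [ 0.00000000e+00  0.00000000e+00  0.00000000e+00  1.00000000e+00]] dict_keys(['image', 'camera_matrix', 'T'])
```

View pics/side0.png

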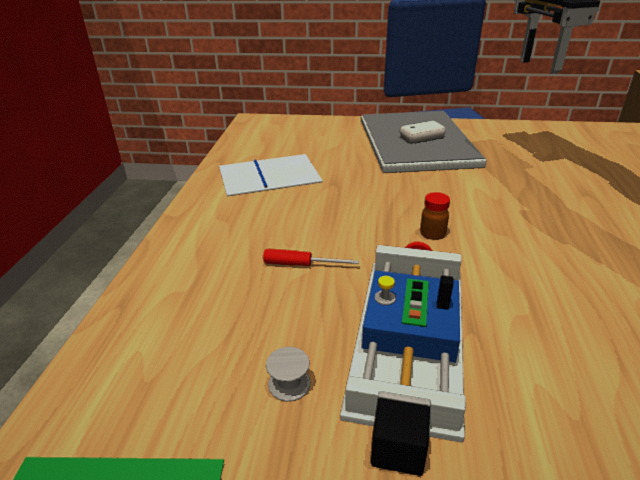

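View pics/top0.png

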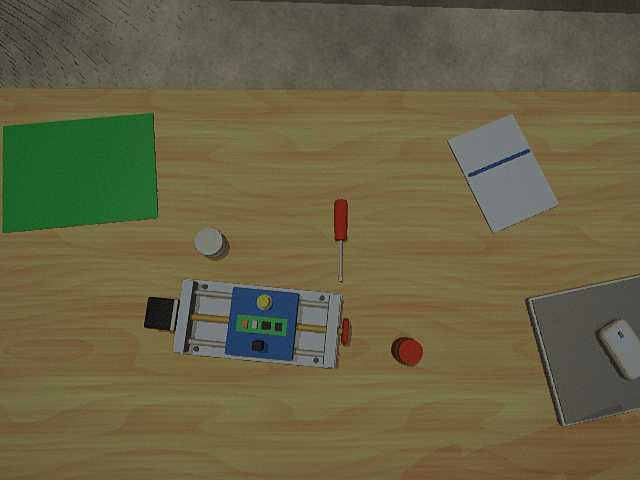

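The side view shows the carriage with the post at about (446,292) and the plunger at about (386,287). In the top view the post is at (258,345), the plunger at (264,302), the motor on the left at (160,312), the jar at (407,350) and the spool at (210,242).

```bash
cat > h.py <<'E'
import cv2,numpy as np
from scipy import ndimage
def ray(c,u,v):
    K=c["camera_matrix"];T=c["T"]
    d=np.array([(u-K[0,2])/K[0,0],-(v-K[1,2])/K[1,1],-1.]); return T[:3,3],T[:3,:3]@d
def onz(c,u,v,z):
    o,d=ray(c,u,v); return o+d*(z-o[2])/d[2]
def two(c1,p1,c2,p2):
    o1,d1=ray(c1,*p1);o2,d2=ray(c2,*p2)
    s=np.linalg.lstsq(np.c_[d1,-d2],o2-o1,rcond=None)[0]
    a,b=o1+s[0]*d1,o2+s[1]*d2
    return (a+b)/2,np.linalg.norm(a-b)
def hsv(c): return cv2.cvtColor(c["image"],cv2.COLOR_RGB2HSV)
def big(m,box=None):
    m=m.astype(np.uint8)
    if box: 
        k=np.zeros_like(m);x0,y0,x1,y1=box;k[y0:y1,x0:x1]=1;m=m*k
    n,l,s,ce=cv2.connectedComponentsWithStats(m)
    i=1+np.argmax(s[1:,4]); return (l==i).astype(np.uint8),s[i],ce[i]
E
python3 - <<'E'
from h import *
S=dict(np.load("side0.npz"));T=dict(np.load("top0.npz"))
for n,c,b in(("side",S,(340,260,470,350)),("top",T,(225,280,305,365))):
    h=hsv(c)
    y=(h[...,0]>22)&(h[...,0]<38)&(h[...,1]>150)&(h[...,2]>90)
    m,s,ce=big(y,b);print(n,"yel",s,ce)
    k=h[...,2]<45
    m,s,ce=big(k,b);print(n,"blk",s,ce)
    bl=(h[...,0]>100)&(h[...,0]<125)&(h[...,1]>130)&(h[...,2]>60)
    m,s,ce=big(bl,b);
    hull=cv2.convexHull(cv2.findContours(m,0,1)[0][0]);print(n,"blue",s,cv2.minAreaRect(hull), cv2.approxPolyDP(hull,4,True)[:,0].tolist())
    b2=(b[0],b[1],b[2],b[3])
    im=c["image"][b[1]:b[3],b[0]:b[2],::-1];cv2.imwrite(f"pics/{n}_z.png",cv2.resize(im,None,fx=6,fy=6,interpolation=0))
E
```

```text
side yel [378 276  16  13 148] [385.88513514 281.41216216]
side blk [437 276  16  33 412] [444.69902913 292.29126214]
side blue [ 363  271   97   79 4256] ((411.0, 310.0), (78.0, 96.0), 90.0) [[457, 348], [364, 348], [363, 326], [375, 271], [457, 280]]
top yel [257 295  12  12 109] [262.42201835 300.81651376]
top blk [252 340  12  12 117] [257.57264957 345.11965812]
top blue [ 225  287   74   73 3211] ((261.2823791503906, 323.27056884765625), (67.09024047851562, 67.3646469116211), 5.906141757965088) [[234, 287], [298, 294], [291, 359], [225, 353]]
```

Run:
```python
import cv2
a=cv2.imread("pics/side_z.png");print(a.shape);cv2.imwrite("pics/side_z2.png",a[:540,:780])
```

```text
(540, 780, 3)
```

View pics/top_z.png

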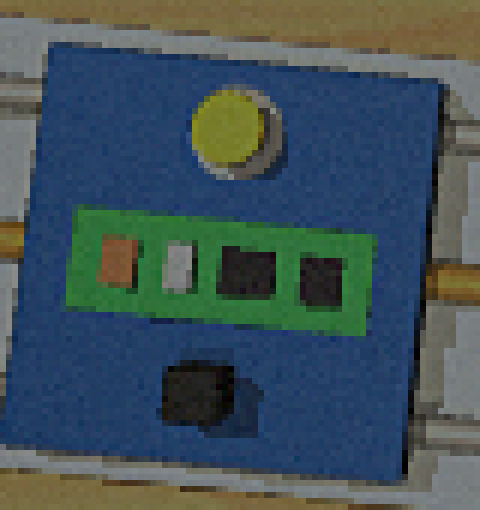

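View pics/side_z2.png

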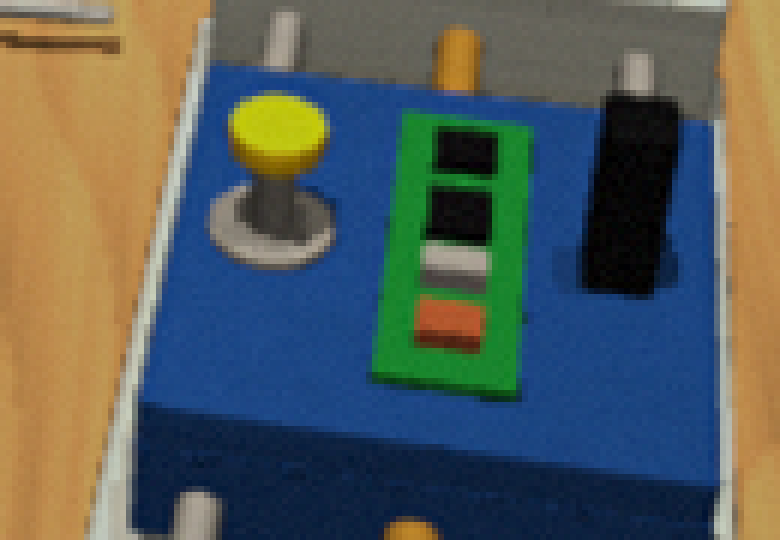

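Run:
```python
from h import *
S=dict(np.load("side0.npz"));T=dict(np.load("top0.npz"))
P=np.array([onz(T,u,v,.059) for u,v in [(233,287),(298.5,294),(292.5,360.5),(225,353.5)]])
print(P.round(4),P.mean(0))
for i in range(4):
    d=P[(i+1)%4]-P[i];print(np.linalg.norm(d),np.degrees(np.arctan2(d[1],d[0])))
print("plunger top",onz(T,262.2,300.8,.09),onz(S,386,280.8,.09),two(T,(262.2,300.8),S,(386,280.8)))
print("post",onz(T,256.8,345,.104),onz(S,446.8,280.3,.104),two(T,(256.8,345),S,(446.8,280.3)))
```

```text
[[ 0.584   0.0782  0.059 ]
 [ 0.5711 -0.0403  0.059 ]
 [ 0.4539 -0.0304  0.059 ]
 [ 0.4665  0.089   0.059 ]] [0.51886106 0.02411116 0.059     ]
0.11918851683899849 -96.2040470767622
0.11763397185734356 175.13710277883578
0.11998995127964186 83.94133708397332
0.11792237361059847 -5.25546704284559
plunger top [0.55745225 0.02178609 0.09      ] [0.55805176 0.02403235 0.09      ] (array([0.5577525 , 0.02194666, 0.08831213]), np.float64(0.0004319499502743608))
post [0.48268894 0.02808208 0.104     ] [0.48268136 0.03296744 0.104     ] (array([0.48219642, 0.02853031, 0.10054035]), np.float64(0.0007335361421491863))
```

Emit:
{"method": "step_arm", "body": {"motion": [[1, 1, 0, -0.9], [2, 2, 0, -1.8], [3, 3, 0, -2.7], [4, 4, 0, -3.6], [5, 5, 0, -4.5]], "fingers": -1}}

```text
clock: 0.52
ee_pos: [0.3656, -0.4776, 0.2131]
tool_rot: [-3.141, 0.0, -0.099]
force: [2.1, -0.2, -0.6]
gripper_width: 1.003
```

Emit:
{"method": "step_arm", "body": {"motion": [[0.9, 1.3, 0, 0], [1.8, 2.6, 0, 0], [2.7, 3.9, 0, 0], [3.6, 5.2, 0, 0], [4.5, 6.5, 0, 0]]}}

```text
clock: 0.93
ee_pos: [0.4779, -0.3147, 0.2132]
tool_rot: [-3.141, 0.001, -0.093]
force: [-0.0, 0.0, 0.1]
gripper_width: 0.999
```

Emit:
{"method": "step_arm", "body": {"motion": [[0, 1.5, 0, 0], [0, 3, 0, 0], [0, 4.5, 0, 0], [0, 6, 0, 0], [0, 7.5, 0, 0]]}}

```text
clock: 1.35
ee_pos: [0.4768, -0.1273, 0.2133]
tool_rot: [-3.141, 0.001, -0.094]
force: [0.7, 0.1, -0.2]
gripper_width: 0.999
```

Emit:
{"method": "step_arm", "body": {"motion": [[0, 1.5, 0, 0], [0.1, 3, 0, 0], [0.2, 4.5, 0, 0], [0.2, 5.5, 0, 0], [0.2, 6.25, 0, 0]]}}

```text
clock: 1.77
ee_pos: [0.4818, 0.0305, 0.2132]
tool_rot: [-3.141, 0.001, -0.09]
force: [0.2, -1.2, 0.5]
gripper_width: 0.998
```

Emit:
{"method": "step_arm", "body": {"motion": [[0, 0, -1, 0], [0, 0, -1.8, 0], [0, 0, -2.2, 0], [0, 0, -2.4, 0], [0, 0, -2.4, 0]]}}

```text
clock: 2.18
ee_pos: [0.4814, 0.027, 0.1524]
tool_rot: [3.141, 0.002, -0.093]
force: [0.1, -0.6, -0.3]
gripper_width: 1.003
```

Run:
```python
from h import *
from bench import monitor, vision
for n in("side","top"):
    c=vision.camera(n);b={"side":(340,180,500,300),"top":(190,260,340,380)}[n]
    cv2.imwrite(f"pics/{n}1.png",cv2.resize(c["image"][b[1]:b[3],b[0]:b[2],::-1],None,fx=5,fy=5))
print(monitor.state()["ee_pos"],monitor.state()["force"])
```

```text
[0.48258343 0.02694017 0.15376126] [ 0.1217804  -0.0708483   0.85435312]
```

View pics/side1.png

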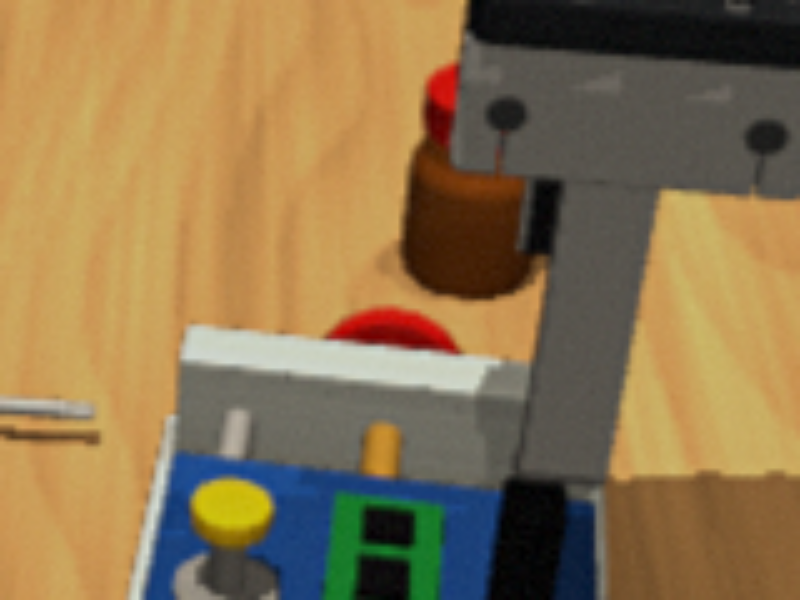

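View pics/top1.png

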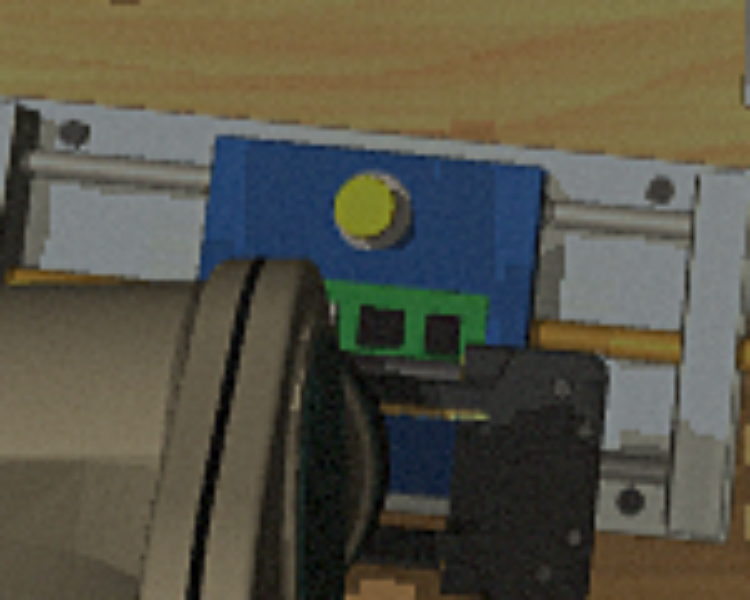

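The fingers straddle the post with clearance: in the side crop the near finger stands right behind the post. I'm descending now, then closing gently.

Emit:
{"method": "step_arm", "body": {"motion": [[0, 0.05, -0.8, 0], [0, 0.05, -1.6, 0], [0, 0.05, -2.2, 0], [0, 0.05, -2.6, 0], [0, 0.05, -2.6, 0]]}}

```text
clock: 2.7
ee_pos: [0.4817, 0.0282, 0.0875]
tool_rot: [3.141, 0.002, -0.094]
force: [0.5, -0.3, -0.4]
gripper_width: 0.994
```

Emit:
{"method": "step_arm", "body": {"motion": [[0, 0, 0, 0], [0, 0, 0, 0], [0, 0, 0, 0], [0, 0, 0, 0], [0, 0, 0, 0]], "fingers": 0.5, "newtons": 15}}

```text
clock: 3.12
ee_pos: [0.4827, 0.0284, 0.0891]
tool_rot: [-3.141, -0.001, -0.093]
force: [-0.0, 0.4, -0.2]
gripper_width: 0.683
```

Emit:
{"method": "step_arm", "body": {"motion": [[0, 0, 0, 0], [0, 0, 0, 0], [0, 0, 0, 0], [0, 0, 0, 0], [0, 0, 0, 0]], "fingers": 1}}

```text
clock: 3.53
ee_pos: [0.4823, 0.0283, 0.0885]
tool_rot: [3.142, 0.0, -0.093]
force: [-1.0, -0.2, 0.0]
gripper_width: 0.322
```

Emit:
{"method": "step_arm", "body": {"motion": [[0, 0, 0, 0], [0, 0, 0, 0], [0, 0, 0, 0], [0, 0, 0, 0], [0, 0, 0, 0]]}}

```text
clock: 3.95
ee_pos: [0.4823, 0.0285, 0.0884]
tool_rot: [-3.141, 0.0, -0.094]
force: [0.8, 1.0, 0.1]
gripper_width: 0.17
```

Emit:
{"method": "step_arm", "body": {"motion": [[0.002, 0.02, 0, 0], [0.004, 0.04, 0, 0], [0.004, 0.04, 0, 0]]}}

```text
clock: 4.2
ee_pos: [0.4823, 0.029, 0.0884]
tool_rot: [3.141, 0.0, -0.094]
force: [0.2, -0.5, -0.3]
gripper_width: 0.168
```

Emit:
{"method": "step_arm", "body": {"motion": [[0.002, 0.02, 0, 0], [0.004, 0.04, 0, 0], [0.004, 0.04, 0, 0]]}}

```text
clock: 4.45
ee_pos: [0.4825, 0.0303, 0.0884]
tool_rot: [3.141, 0.0, -0.094]
force: [0.4, -1.8, -0.2]
gripper_width: 0.171
```

Emit:
{"method": "step_arm", "body": {"motion": [[0.002, 0.02, 0, 0], [0.004, 0.04, 0, 0], [0.004, 0.04, 0, 0]]}}

```text
clock: 4.7
ee_pos: [0.4826, 0.0314, 0.0885]
tool_rot: [-3.142, 0.0, -0.093]
force: [0.7, -1.9, -1.3]
gripper_width: 0.168
```

Emit:
{"method": "step_arm", "body": {"motion": [[0.002, 0.02, 0, 0], [0.004, 0.04, 0, 0], [0.004, 0.04, 0, 0]]}}

```text
clock: 4.95
ee_pos: [0.4827, 0.0325, 0.0884]
tool_rot: [-3.142, 0.0, -0.093]
force: [-0.2, -2.0, -0.6]
gripper_width: 0.168
```

Emit:
{"method": "step_arm", "body": {"motion": [[0.002, 0.02, 0, 0], [0.004, 0.04, 0, 0], [0.004, 0.04, 0, 0]]}}

```text
clock: 5.2
ee_pos: [0.4828, 0.0335, 0.0884]
tool_rot: [-3.142, 0.0, -0.093]
force: [0.4, -0.1, -2.3]
gripper_width: 0.168
```

Emit:
{"method": "step_arm", "body": {"motion": [[0.002, 0.02, 0, 0], [0.004, 0.04, 0, 0], [0.004, 0.04, 0, 0]]}}

```text
clock: 5.45
ee_pos: [0.4829, 0.0345, 0.0885]
tool_rot: [-3.142, 0.0, -0.093]
force: [0.7, -1.4, -0.9]
gripper_width: 0.171
```

Emit:
{"method": "step_arm", "body": {"motion": [[0.002, 0.02, 0, 0], [0.004, 0.04, 0, 0], [0.004, 0.04, 0, 0]]}}

```text
clock: 5.7
ee_pos: [0.483, 0.0355, 0.0885]
tool_rot: [-3.142, -0.0, -0.093]
force: [0.9, -1.3, -1.7]
gripper_width: 0.169
```

Emit:
{"method": "step_arm", "body": {"motion": [[0.002, 0.02, 0, 0], [0.004, 0.04, 0, 0], [0.004, 0.04, 0, 0]]}}

```text
clock: 5.95
ee_pos: [0.483, 0.0357, 0.0884]
tool_rot: [3.141, 0.0, -0.094]
force: [0.2, -3.9, -1.8]
gripper_width: 0.173
```

Emit:
{"method": "step_arm", "body": {"motion": [[0.002, 0.02, 0, 0], [0.004, 0.04, 0, 0], [0.004, 0.04, 0, 0]]}}

```text
clock: 6.2
ee_pos: [0.483, 0.0357, 0.0884]
tool_rot: [3.14, 0.0, -0.095]
force: [0.8, -6.4, -1.3]
gripper_width: 0.17
```

The carriage has stopped at y=0.0357 with the force rising to about 6.4 N, roughly 5 N of it on the nut. I'll hold there.

Emit:
{"method": "step_arm", "body": {"motion": [[0, 0, 0, 0], [0, 0, 0, 0], [0, 0, 0, 0], [0, 0, 0, 0], [0, 0, 0, 0]]}}

```text
clock: 6.62
ee_pos: [0.483, 0.0357, 0.0884]
tool_rot: [3.14, 0.0, -0.095]
force: [0.1, -6.2, -1.3]
gripper_width: 0.168
```

Run:
```python
from bench import monitor
s=monitor.state();print(s["ee_pos"],s["force"])
```

```text
[0.48298742 0.03567764 0.08843985] [ 0.13482219 -6.15155923 -1.27155466]
```

Emit:
{"method": "step_arm", "body": {"motion": [[-0.006, -0.06, 0, 0], [-0.012, -0.12, 0, 0], [-0.018, -0.18, 0, 0], [-0.024, -0.24, 0, 0], [-0.03, -0.3, 0, 0]]}}

```text
clock: 7.03
ee_pos: [0.4825, 0.0305, 0.0885]
tool_rot: [-3.141, -0.0, -0.093]
force: [0.4, 1.6, -2.5]
gripper_width: 0.167
```

Emit:
{"method": "step_arm", "body": {"motion": [[-0.006, -0.06, 0, 0], [-0.012, -0.12, 0, 0], [-0.018, -0.18, 0, 0], [-0.022, -0.22, 0, 0], [-0.022, -0.22, 0, 0]]}}

```text
clock: 7.45
ee_pos: [0.4818, 0.0239, 0.0885]
tool_rot: [3.141, 0.0, -0.094]
force: [-0.5, 0.6, -3.4]
gripper_width: 0.17
```

Emit:
{"method": "step_arm", "body": {"motion": [[-0.002, -0.02, 0, 0], [-0.004, -0.04, 0, 0], [-0.004, -0.04, 0, 0]]}}

```text
clock: 7.7
ee_pos: [0.4818, 0.0233, 0.0884]
tool_rot: [3.142, 0.0, -0.094]
force: [0.4, 0.6, -3.8]
gripper_width: 0.17
```

Emit:
{"method": "step_arm", "body": {"motion": [[-0.002, -0.02, 0, 0], [-0.004, -0.04, 0, 0], [-0.004, -0.04, 0, 0]]}}

```text
clock: 7.95
ee_pos: [0.4817, 0.0223, 0.0885]
tool_rot: [3.142, 0.0, -0.093]
force: [0.6, 0.9, -3.3]
gripper_width: 0.17
```

Emit:
{"method": "step_arm", "body": {"motion": [[-0.002, -0.02, 0, 0], [-0.004, -0.04, 0, 0], [-0.004, -0.04, 0, 0]]}}

```text
clock: 8.2
ee_pos: [0.4816, 0.0212, 0.0885]
tool_rot: [3.141, -0.0, -0.094]
force: [0.1, 0.9, -3.1]
gripper_width: 0.172
```

Emit:
{"method": "step_arm", "body": {"motion": [[-0.002, -0.02, 0, 0], [-0.004, -0.04, 0, 0], [-0.004, -0.04, 0, 0]]}}

```text
clock: 8.45
ee_pos: [0.4815, 0.0202, 0.0884]
tool_rot: [3.141, 0.0, -0.094]
force: [-0.3, 1.0, -3.9]
gripper_width: 0.168
```

Emit:
{"method": "step_arm", "body": {"motion": [[-0.002, -0.02, 0, 0], [-0.004, -0.04, 0, 0], [-0.004, -0.04, 0, 0]]}}

```text
clock: 8.7
ee_pos: [0.4814, 0.0192, 0.0885]
tool_rot: [3.142, 0.0, -0.094]
force: [0.3, 0.9, -3.3]
gripper_width: 0.17
```

Emit:
{"method": "step_arm", "body": {"motion": [[-0.002, -0.02, 0, 0], [-0.004, -0.04, 0, 0], [-0.004, -0.04, 0, 0]]}}

```text
clock: 8.95
ee_pos: [0.4812, 0.0182, 0.0885]
tool_rot: [3.141, 0.0, -0.094]
force: [0.8, 0.6, -3.8]
gripper_width: 0.167
```

Emit:
{"method": "step_arm", "body": {"motion": [[-0.002, -0.02, 0, 0], [-0.004, -0.04, 0, 0], [-0.004, -0.04, 0, 0]]}}

```text
clock: 9.2
ee_pos: [0.4812, 0.0172, 0.0885]
tool_rot: [3.142, 0.0, -0.094]
force: [0.1, 0.7, -3.6]
gripper_width: 0.168
```

Emit:
{"method": "step_arm", "body": {"motion": [[-0.002, -0.02, 0, 0], [-0.004, -0.04, 0, 0], [-0.004, -0.04, 0, 0]]}}

```text
clock: 9.45
ee_pos: [0.4811, 0.0162, 0.0885]
tool_rot: [3.141, 0.0, -0.094]
force: [-0.3, 0.1, -4.9]
gripper_width: 0.168
```

Emit:
{"method": "step_arm", "body": {"motion": [[-0.002, -0.02, 0, 0], [-0.004, -0.04, 0, 0], [-0.004, -0.04, 0, 0]]}}

```text
clock: 9.7
ee_pos: [0.4809, 0.0153, 0.0884]
tool_rot: [-3.142, 0.0, -0.093]
force: [-0.2, 1.3, -4.3]
gripper_width: 0.169
```

Emit:
{"method": "step_arm", "body": {"motion": [[-0.002, -0.02, 0, 0], [-0.004, -0.04, 0, 0], [-0.004, -0.04, 0, 0]]}}

```text
clock: 9.95
ee_pos: [0.481, 0.0152, 0.0885]
tool_rot: [-3.141, -0.0, -0.093]
force: [-0.9, 5.1, -4.2]
gripper_width: 0.17
```

Emit:
{"method": "step_arm", "body": {"motion": [[-0.002, -0.02, 0, 0], [-0.004, -0.04, 0, 0], [-0.004, -0.04, 0, 0]]}}

```text
clock: 10.2
ee_pos: [0.481, 0.0151, 0.0885]
tool_rot: [-3.14, -0.0, -0.092]
force: [0.6, 6.5, -4.4]
gripper_width: 0.169
```

Emit:
{"method": "step_arm", "body": {"motion": [[0, 0, 0, 0], [0, 0, 0, 0], [0, 0, 0, 0], [0, 0, 0, 0], [0, 0, 0, 0]]}}

```text
clock: 10.62
ee_pos: [0.4809, 0.0151, 0.0885]
tool_rot: [-3.14, -0.0, -0.092]
force: [0.2, 8.1, -5.4]
gripper_width: 0.17
```

Run:
```python
from bench import monitor
s=monitor.state();print(s["ee_pos"],s["force"])
```

```text
[0.48093593 0.01511724 0.08845849] [ 0.22501011  8.06989238 -5.35258914]
```

Emit:
{"method": "step_arm", "body": {"motion": [[0.006, 0.06, 0, 0], [0.012, 0.12, 0, 0], [0.018, 0.18, 0, 0], [0.024, 0.24, 0, 0], [0.03, 0.3, 0, 0]]}}

```text
clock: 11.03
ee_pos: [0.4814, 0.02, 0.0885]
tool_rot: [3.141, 0.0, -0.094]
force: [0.5, -1.4, -3.9]
gripper_width: 0.167
```

Emit:
{"method": "step_arm", "body": {"motion": [[0.006, 0.06, 0, 0], [0.012, 0.12, 0, 0], [0.018, 0.18, 0, 0], [0.019, 0.19, 0, 0], [0.019, 0.19, 0, 0]]}}

```text
clock: 11.45
ee_pos: [0.482, 0.0259, 0.0885]
tool_rot: [-3.141, -0.0, -0.093]
force: [-0.5, -0.3, -4.0]
gripper_width: 0.172
```

Emit:
{"method": "step_arm", "body": {"motion": [[0, 0, 0, 0], [0, 0, 0, 0], [0, 0, 0, 0]]}}

```text
clock: 11.7
ee_pos: [0.482, 0.0259, 0.0885]
tool_rot: [-3.141, -0.0, -0.093]
force: [-0.3, 0.4, -4.0]
gripper_width: 0.166
```

Emit:
{"method": "step_arm", "body": {"motion": [[-0.002, -0.03, 0, 0], [-0.002, -0.03, 0, 0], [-0.002, -0.03, 0, 0]]}}

```text
clock: 11.95
ee_pos: [0.4819, 0.0251, 0.0885]
tool_rot: [-3.141, 0.0, -0.093]
force: [-0.1, 2.2, -4.4]
gripper_width: 0.168
```

Emit:
{"method": "step_arm", "body": {"motion": [[0.002, 0.015, 0, 0], [0.002, 0.015, 0, 0], [0.002, 0.015, 0, 0]]}}

```text
clock: 12.2
ee_pos: [0.482, 0.0251, 0.0885]
tool_rot: [3.141, 0.0, -0.094]
force: [-0.1, -0.6, -4.9]
gripper_width: 0.17
```

Emit:
{"method": "step_arm", "body": {"motion": [[0, 0, 0, 0], [0, 0, 0, 0], [0, 0, 0, 0], [0, 0, 0, 0], [0, 0, 0, 0]], "fingers": 0}}

```text
clock: 12.62
ee_pos: [0.4823, 0.0252, 0.0887]
tool_rot: [-3.142, -0.001, -0.093]
force: [-0.4, 0.1, -1.2]
gripper_width: 0.482
```

Emit:
{"method": "step_arm", "body": {"motion": [[0, 0, 0.4, 0], [0, 0, 1, 0], [0, 0, 1.6, 0], [0, 0, 2, 0], [0, 0, 2, 0]]}}

```text
clock: 13.03
ee_pos: [0.4836, 0.0253, 0.1409]
tool_rot: [-3.141, -0.004, -0.094]
force: [-0.1, -1.1, 0.7]
gripper_width: 0.499
```

Run:
```python
from h import *
from bench import monitor, vision
C={n:vision.camera(n) for n in("side","top")}
p={}
for n,b in(("side",(340,260,470,350)),("top",(225,280,305,365))):
    c=C[n];h=hsv(c)
    y=(h[...,0]>22)&(h[...,0]<38)&(h[...,1]>150)&(h[...,2]>90)
    m,s,ce=big(y,b);print(n,s,ce);p[n]=ce
    k=(h[...,2]<45); 
    cv2.imwrite(f"pics/{n}2.png",cv2.resize(c["image"][220:400,160:480,::-1] if n=="top" else c["image"][180:380,300:540,::-1],None,fx=2.5,fy=2.5))
print(onz(C["top"],*p["top"],.09),onz(C["side"],p["side"][0],p["side"][1]-.6,.09))
print(monitor.state()["ee_pos"],monitor.state()["force"])
```

```text
side [379 274  16  13 150] [386.38666667 279.45333333]
top [260 296  12  12 111] [265.12612613 301.24324324]
[0.55667268 0.01669203 0.09      ] [0.5575767 0.0198901 0.09     ]
[0.48233369 0.02528022 0.13906326] [-0.20877179 -0.50014023 -0.01395766]
```

View pics/side2.png

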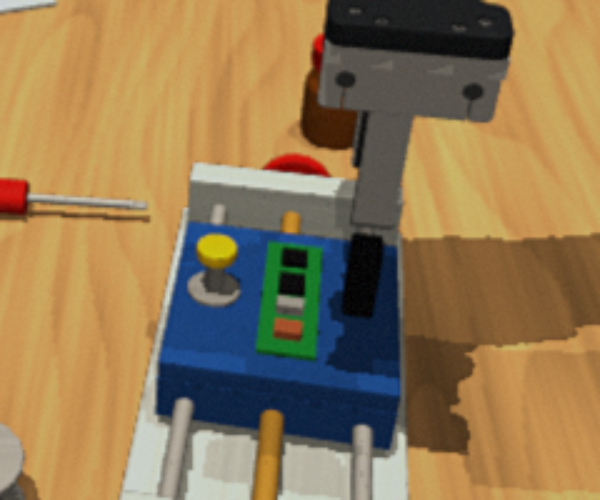

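View pics/top2.png

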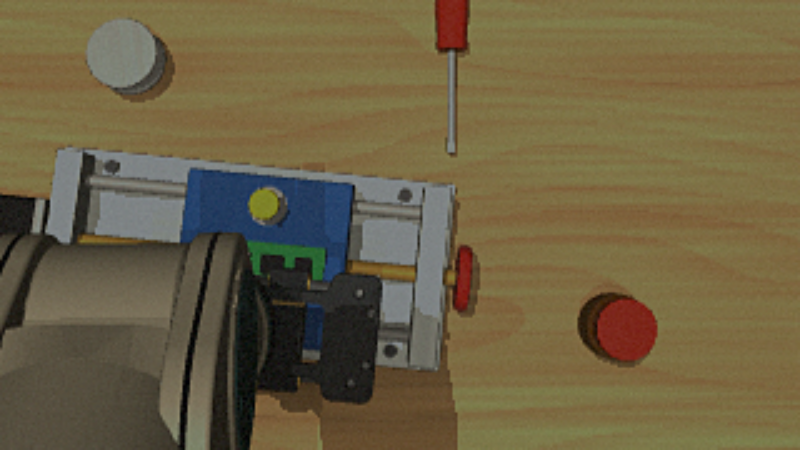

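Emit:
{"method": "step_arm", "body": {"motion": [[0.8, -0.08, 0, 0], [1.6, -0.16, 0, 0], [2.4, -0.24, 0, 0], [3, -0.29, 0, 0], [3, -0.29, 0, 0]], "fingers": 1}}

```text
clock: 13.55
ee_pos: [0.5597, 0.0176, 0.1377]
tool_rot: [3.141, -0.002, -0.094]
force: [0.8, -1.1, -1.3]
gripper_width: 0.179
```

Emit:
{"method": "step_arm", "body": {"motion": [[0, 0, 0, 0], [0, 0, -0.3, 0], [0, 0, -0.6, 0], [0, 0, -0.9, 0], [0, 0, -0.9, 0]]}}

```text
clock: 13.97
ee_pos: [0.5549, 0.0181, 0.1141]
tool_rot: [3.141, 0.004, -0.093]
force: [-0.4, -0.5, 0.1]
gripper_width: 0.004
```

Run:
```python
from h import *
from bench import monitor, vision
c=vision.camera("side")
cv2.imwrite("pics/side3.png",cv2.resize(c["image"][200:340,330:500,::-1],None,fx=4,fy=4))
print(monitor.state()["ee_pos"],monitor.state()["force"],monitor.state()["gripper_width"])
```

```text
[0.55556691 0.01800815 0.11478927] [ 0.45434473 -0.66876311  0.13315293] 0.00425847051136459
```

View pics/side3.png

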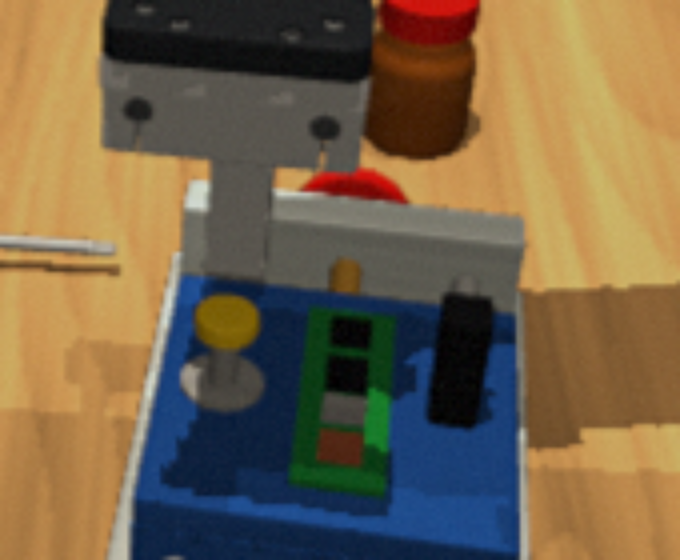

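The closed fingertips sit directly above the yellow head, which is at about (228,318) in the crop. I'm pressing down in small steps.

Emit:
{"method": "step_arm", "body": {"motion": [[0.03, 0, -0.15, 0], [0.06, 0, -0.3, 0], [0.06, 0, -0.45, 0], [0.06, 0, -0.5, 0], [0.06, 0, -0.5, 0]]}}

```text
clock: 14.43
ee_pos: [0.5582, 0.018, 0.1031]
tool_rot: [3.141, 0.001, -0.093]
force: [-0.2, -0.0, -0.3]
gripper_width: 0.004
```

Emit:
{"method": "step_arm", "body": {"motion": [[0, 0, -0.04, 0], [0, 0, -0.08, 0], [0, 0, -0.12, 0], [0, 0, -0.16, 0], [0, 0, -0.16, 0]]}}

```text
clock: 14.85
ee_pos: [0.5584, 0.018, 0.0993]
tool_rot: [3.142, 0.0, -0.093]
force: [-0.1, -0.3, -0.0]
gripper_width: 0.006
```

Emit:
{"method": "step_arm", "body": {"motion": [[0, 0, -0.04, 0], [0, 0, -0.08, 0], [0, 0, -0.08, 0]]}}

```text
clock: 15.1
ee_pos: [0.5586, 0.018, 0.0975]
tool_rot: [3.142, -0.0, -0.093]
force: [0.0, -0.2, 0.9]
gripper_width: 0.007
```

Emit:
{"method": "step_arm", "body": {"motion": [[0, 0, -0.04, 0], [0, 0, -0.08, 0], [0, 0, -0.08, 0]]}}

```text
clock: 15.35
ee_pos: [0.5587, 0.018, 0.0954]
tool_rot: [-3.142, -0.0, -0.093]
force: [0.3, 0.0, 0.3]
gripper_width: 0.001
```

Emit:
{"method": "step_arm", "body": {"motion": [[0, 0, -0.04, 0], [0, 0, -0.06, 0], [0, 0, -0.06, 0]]}}

```text
clock: 15.6
ee_pos: [0.5586, 0.0179, 0.0939]
tool_rot: [-3.142, -0.0, -0.094]
force: [-0.8, -1.0, 1.1]
gripper_width: 0.002
```

Emit:
{"method": "step_arm", "body": {"motion": [[0, 0, -0.04, 0], [0, 0, -0.06, 0], [0, 0, -0.06, 0]]}}

```text
clock: 15.85
ee_pos: [0.5586, 0.018, 0.0924]
tool_rot: [-3.142, -0.0, -0.093]
force: [0.2, -0.2, 0.4]
gripper_width: 0.008
```

Emit:
{"method": "step_arm", "body": {"motion": [[0, 0, -0.04, 0], [0, 0, -0.06, 0], [0, 0, -0.06, 0]]}}

```text
clock: 16.1
ee_pos: [0.5586, 0.0179, 0.0909]
tool_rot: [3.142, -0.0, -0.093]
force: [-0.3, -0.2, 0.0]
gripper_width: 0.007
```

Run:
```python
from h import *
from bench import monitor, vision
c=vision.camera("side")
cv2.imwrite("pics/side4.png",cv2.resize(c["image"][230:340,340:480,::-1],None,fx=5,fy=5))
print(monitor.state()["ee_pos"],monitor.state()["force"],monitor.state()["gripper_width"])
```

```text
[0.55860045 0.01796655 0.09087943] [ 0.94924901 -1.48197878  1.56628639] 0.005035988534984982
```

View pics/side4.png

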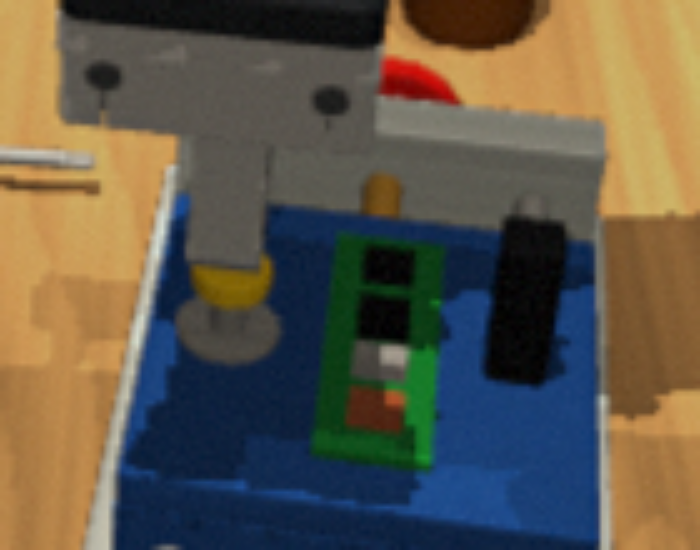

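The plunger is going down: the gap between head and collar has shrunk, and it is well past the 3 mm landing point, so the pin is in the slot. I'll carry on down.

Emit:
{"method": "step_arm", "body": {"motion": [[0, 0, -0.04, 0], [0, 0, -0.06, 0], [0, 0, -0.06, 0]]}}

```text
clock: 16.4
ee_pos: [0.5586, 0.018, 0.0894]
tool_rot: [-3.142, -0.0, -0.093]
force: [0.9, 0.6, 1.1]
gripper_width: 0.003
```

Emit:
{"method": "step_arm", "body": {"motion": [[0, 0, -0.04, 0], [0, 0, -0.06, 0], [0, 0, -0.06, 0]]}}

```text
clock: 16.65
ee_pos: [0.5586, 0.018, 0.0879]
tool_rot: [3.142, -0.0, -0.093]
force: [1.4, 0.5, 1.3]
gripper_width: 0.002
```

Emit:
{"method": "step_arm", "body": {"motion": [[0, 0, -0.04, 0], [0, 0, -0.06, 0], [0, 0, -0.06, 0]]}}

```text
clock: 16.9
ee_pos: [0.5585, 0.0179, 0.0864]
tool_rot: [3.142, -0.0, -0.093]
force: [0.3, -0.6, 0.7]
gripper_width: 0.003
```

Emit:
{"method": "step_arm", "body": {"motion": [[0, 0, -0.04, 0], [0, 0, -0.04, 0], [0, 0, -0.04, 0]]}}

```text
clock: 17.15
ee_pos: [0.5585, 0.018, 0.0854]
tool_rot: [3.142, 0.0, -0.093]
force: [1.2, -0.2, 0.5]
gripper_width: 0.002
```

Emit:
{"method": "step_arm", "body": {"motion": [[0, 0, -0.02, 0], [0, 0, -0.04, 0], [0, 0, -0.04, 0]]}}

```text
clock: 17.4
ee_pos: [0.5585, 0.018, 0.0852]
tool_rot: [-3.141, -0.0, -0.094]
force: [-1.4, -0.1, 8.2]
gripper_width: 0.003
```

Emit:
{"method": "step_arm", "body": {"motion": [[0, 0, -0.02, 0], [0, 0, -0.03, 0], [0, 0, -0.03, 0]]}}

```text
clock: 17.65
ee_pos: [0.5586, 0.018, 0.0851]
tool_rot: [-3.141, -0.001, -0.094]
force: [-2.4, 0.3, 13.6]
gripper_width: 0.006
```

The plunger has reached its stop at TCP z=0.085, which puts the tip at 77 mm. I'm retracting now.

Emit:
{"method": "step_arm", "body": {"motion": [[0, 0, 0.2, 0], [0, 0, 0.6, 0], [0, 0, 1.4, 0], [0, 0, 2.4, 0], [0, 0, 3.2, 0]]}}

```text
clock: 18.07
ee_pos: [0.5583, 0.0179, 0.1651]
tool_rot: [3.141, 0.0, -0.094]
force: [-0.4, -0.0, 0.6]
gripper_width: 0.001
```

Emit:
{"method": "step_arm", "body": {"motion": [[0, -0.8, 0.8, 0], [0, -1.8, 1.2, 0], [0, -2.8, 1.2, 0], [0, -3.4, 1.2, 0], [0, -3.4, 1.2, 0]]}}

```text
clock: 18.48
ee_pos: [0.558, -0.0718, 0.1945]
tool_rot: [3.139, -0.001, -0.1]
force: [0.4, -0.1, 0.3]
gripper_width: 0.007
```

Run:
```python
from h import *
from bench import monitor, vision
C={n:vision.camera(n) for n in("side","top")};p={}
for n,b in(("side",(340,260,470,350)),("top",(225,280,305,365))):
    h=hsv(C[n]);y=(h[...,0]>22)&(h[...,0]<38)&(h[...,1]>150)&(h[...,2]>60)
    m,s,ce=big(y,b);p[n]=ce;print(n,s,ce)
print(two(C["top"],p["top"],C["side"],(p["side"][0],p["side"][1]-.6)))
cv2.imwrite("pics/side5.png",C["side"]["image"][:,:,::-1])
print(monitor.state()["ee_pos"],monitor.state()["force"])
```

```text
side [378 281  16  14 156] [385.58974359 287.03205128]
top [225 319   4   2   5] [226.8 319.4]
(array([0.54266288, 0.07583594, 0.12210554]), np.float64(0.03484685923201215))
[ 0.55818414 -0.06683983  0.19381997] [ 1.16723964  0.48137208 -0.60249071]
```

View pics/side5.png

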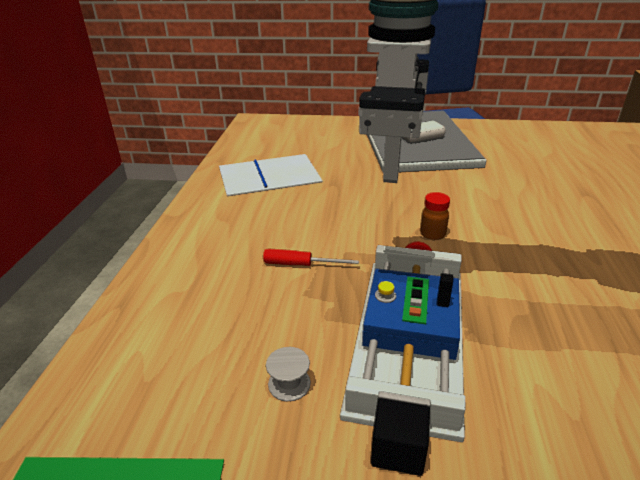

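The side view shows the yellow head at (386,288) sitting down on its collar. It dropped 7.6 px, about the 7 px expected for 13 mm. The jar, spool and screwdriver have not moved and the arm is clear.

```bash
python3 -c "
from bench import job
print(job.finish_job())"
```

```text
the job is handed in; nothing more can be done
None
```

I found both ends of the free play, set the carriage at mid-play, pushed the lock plunger fully down and handed the job in at about 18.5 s. The hand-in reported no verdict.

- **Rocking:** I pinched the black post and pushed until the nut resisted. On the motor side it resisted at y = 35.7 mm, with about 6 N at the wrist. On the handwheel side it resisted at y = 15.1 mm, with 6.5–8 N. I held each contact for at least 0.4 s. The carriage did not creep at either stop, so the nut should not have been driven, but I could not read it directly.
- **Setting and locking:** The free play came to about 20.6 mm. I released the carriage at y = 25.1 mm, about 0.3 mm from mid-play. The plunger went past its 3 mm landing point without catching and met a firm stop with the fingertips at 77 mm. The highest force I read on it was 13.6 N.
- **Last checks:** The final side picture shows the plunger head down on its collar. It dropped 7.6 px, against about 7 px expected for the full 13 mm. By eye, the jar, spool and screwdriver are where they were, and the gripper is clear of everything.
- **Failed check:** Locating the plunger from both cameras at the end did not work. The arm most likely hid the plunger from the top camera, so its colour mask found only a few stray pixels. The final plunger height rests on the side view and the contact height.

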